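Lay the wine bottle down in its cradle

ROBOT

A 6-joint arm with a two-finger parallel gripper is mounted at the origin on the work surface. World frame = base frame: x ahead of the robot, y to its left, z up, the work surface at z = 0. Lengths are in m, angles in rad, forces in N, time in s.
With the tool pointing down it reaches from about 0.375 to 0.9 m from the base axis. Payload 3.1 kg.
Tool frame: the origin (TCP) lies between the finger pads; the fingertips stand robot.tip_extent ahead of it and the grasp point (between the pads) lies 3 mm ahead of it (robot.tip_extent is the distance from the TCP to the fingertips, in m); z points along the fingers, x is the direction in which the jaws open and shut, and the axes are right-handed (so a half turn about z gives the same grasp; the last joint's range is limited). The gripper opens to 87 mm and grips with 3 to 60 N. Pads are 19 mm wide; open, the fingers measure 117 mm over their backs; the gripper's body (75 mm by 190 mm) begins 51 mm behind the grasp point.
Start: joints at [-1.331, 0.527, 1.433, -0, 1.181, -0.178], TCP at [0.254, -0.571, 0.245] pointing down, gripper open.
Joint ranges: [-3.08, 3.08], [-0.75, 2.2], [0.22, 2.44], [-1.43, 4.57], [0, 2.65], [-2.85, 2.85]. Speed limits (rad/s): [2.79, 2.79, 3.14, 3.14, 3.14, 3.14].

INTERFACE

Orientations are given as a unit quaternion [x, y, z, w].
In Python, from rig import robot, cams gives the robot as it stands.
- The arm moves only by the tool carry_out, never from a script. Its argument "steps" is a list of rows, each a list of 3 entries, a list of its own where there are three numbers: the shift along the world's x, y, z in cm, then the turn about the world's z in degrees, then the closure, from 0 (fully open) to 1 (shut). In form: [[[dx, dy, dz], spin, fingers], ...]. A call has 1 to 10 rows; each row shifts and turns the pose as measured when the row begins; what a row does not reach is not made up. A row lasts 1/10 s, in which the tool goes at most 50 mm and 8.59 degrees, less where a joint would pass 70% of its speed; a pose out of reach is approached as far as the arm can. A call with a gripper value outside its range is refused whole. The fingers move at their own pace and stop on an object; "squeeze" is the grip in N (left out, the last holds). Time passes only in rows, so rows that do not move let the fingers close. It gives the time, the measured TCP pose, the force and the opening at its end, in the units of the state.
- robot.get_obs(): the state, without advancing time (a new reading comes with each control period).
- cams.camera(name): name is "scene" or "top"; returns a dict with "pixels" (420x560x3 uint8, red, green, blue), "fx", "fy", "cx", "cy" (pixels), "k1" (the pictures are not rectified: a ray, as slopes to the right and down, at radius r is drawn at 1 + k1 r^2 times it, then the intrinsics apply), "eye" and "rotation" of the camera in the world. Camera axes: x right, y up, looking along -z (the intrinsics and any distortion apply to the point x, -y, -z); pixel columns grow to the right and rows downward; lengths in m; the calibration is good to about 2 mm. A picture is of the moment at which its call begins. There is no depth.
- robot.hand_in(): hands the job in, once; it reports no verdict.
The state is a dict: "time": time; "q": joint angles; "joint_velocities": joint speeds; "joint_torque": joint torques, N m; "position": TCP position; "tool_rot": TCP orientation; "ft_force": force on the tool from outside, world axes, zero at the start; "moment": the same for the moment, N m; "grip_width": finger opening in m.
Only numpy, scipy, OpenCV 4.12 (cv2) and the standard library are available. Lean on these libraries where they do the work, as an engineer would, in place of code of your own. Each camera call takes 0.05 s, during which the arm holds its last target. There are 200 camera calls.

TASK

Lift the small wine bottle with the red neck foil out of the blue crate and stand it upright on the bench, letting go of it so that you can change your grip. Then take it again and lay it on its side in the one free wooden cradle, its neck in the narrow notch and its base about level with the cradle's back end, so that it lies still and cannot roll. Do not drop it or let it fall over, and leave all the other bottles where they are.

Things in the scene. Friction and masses are not known exactly. Their poses are not given: they have to be found in the camera images.
- wine: the bottle to move: dark glass, cream label, red neck foil; rigid, round, about 350 g, centre of mass about 63 mm above the base. 175 mm tall: straight body of 54 mm diameter up to 108 mm, shoulder to 132 mm, then straight neck of 27 mm diameter. Origin: centre of the base's underside; z runs from base to mouth. Starts standing in a crate cell; its yaw means nothing.
- crate: blue plastic bottle crate, fixed, 140 (its x) by 207 (its y) by 120 mm high. Origin: centre of its underside, z up. Walls, dividers and floor 6 mm; 2 (x) by 3 (y) square cells of 61 mm, 67 mm apart. Bottles stand on its floor, 6 mm above the bench; their shoulders and necks stand out above the rim, the wine's mouth 181 mm above the bench.
- cradle_free: the one empty wooden cradle of three alike, fixed side by side 86 mm apart; 160 mm long (x), 80 wide (y). Origin: centre of its underside, 6 mm above the bench; x runs along it from the neck board to the back end, roughly to the robot's left; z up. A bottle lying properly has its axis level over the middle line (y = 0), 45 mm above the origin, base at x = +80 mm, mouth at x = -95 mm.
- body_dimple (a point): lowest point of the free cradle's wide dimple, 18 mm above the cradle's origin at x = +50 mm: a round trough 12 mm deep, 45 mm wide, open to the top, in a 20 mm thick cross board, whose top is 30 mm above the origin. Between the two cross boards are only two rails 10 mm high, so fingers can reach down beside the bottle there.
- neck_dimple (a point): lowest point of the free cradle's narrow dimple for the neck, 31.5 mm above the cradle's origin at x = -72 mm: a round trough 6 mm deep, 22 mm wide, in a 16 mm thick cross board, whose top is 37.5 mm above the origin
- rack: dark wooden board that carries the three cradles, fixed, 190 (its x) by 270 (its y) by 6 mm thick; origin centre of its underside, axes as the cradles'
- soda_a: bystander: pale green water bottle with white cap and blue label, body like the wine bottle's but shorter in the neck, 152 mm tall (top 158 mm above the bench), standing in the crate; origin centre of the base, z up
- soda_b: bystander: second water bottle, like soda_a, in another cell of the crate
- laid_a: bystander: wine bottle already lying in a neighbouring cradle, same size as the one to move; origin centre of its base (on the bottle's axis), the bottle reaches 175 mm from there along its own -x axis
- laid_b: bystander: second wine bottle lying in the other occupied cradle, frame as laid_a

How it is judged:
On the way:
1. the wine bottle stands upright on the bench, out of the crate, let go and still (height (world z) of wine below 0.003 m and angle between wine's own z axis and vertical below 0.1 rad and contact force between the fingers and wine below 0.05 N and linear speed of wine below 0.03 m/s), for 0.2 s.
At the end, for the whole second after the job is handed in: The wine bottle lies released and still in the free cradle: base within 14 mm of its back end, axis within 6 mm of the middle line, 5 mm of its proper height and 0.07 rad of the cradle's direction; lying bottles within 15 mm, water bottles within 20 mm of where they began (x of wine in the frame of cradle_free between 0.066 and 0.094 m and y of wine in the frame of cradle_free between -0.006 and 0.006 m and z of wine in the frame of cradle_free between 0.04 and 0.05 m and angle between the z axis of wine and the x axis of cradle_free, either way round below 0.07 rad and linear speed of wine below 0.02 m/s and angular speed of wine below 0.3 rad/s and contact force between the fingers and wine below 0.05 N and distance of each of laid_a, laid_b from where it was at the start of the episode below 0.015 m and distance of each of soda_a, soda_b from where it was at the start of the episode below 0.02 m); the robot touches nothing.
It fails at once if the wine bottle falls or is dropped (moves faster than 0.6 m/s while the fingers do not hold it) (linear speed of wine above 0.6 m/s and contact force between the fingers and wine below 0.05 N).
It fails at once if the wine bottle lies on the bench (angle between wine's own z axis and vertical above 1.2 rad and height (world z) of wine below 0.035 m).
It fails at once if a water bottle is taken out or knocked (moved more than 30 mm or tipped more than 0.3 rad) (distance of any of soda_a, soda_b from where it was at the start of the episode above 0.03 m or angle between any of soda_a, soda_b's own z axis and vertical above 0.3 rad).
It fails at once if a lying bottle is knocked (moved more than 20 mm) (distance of any of laid_a, laid_b from where it was at the start of the episode above 0.02 m).
It also fails if it takes over 64 s, if anything falls off the work surface, if the arm or the gripper's body presses on something with over 40 N, if the wrist force passes 120 N, or if a joint passes its speed limit or range.

## Working session

There is one attempt and no reset: what is moved stays moved. The work goes in short steps, Python scripts to look and compute and a tool call to move; the robot and the scene stay as the last step left them, time stands still between calls to the robot, and variables do not carry over. Pictures are saved under pics/ and viewed, about 8 in all and at most 12, crops included, and the job is handed in when it is done.

Besides the shell and the picture viewer there is one more tool, called after ">>>" as name([rows], argument=value, ...), one row to a line, values as JSON. carry_out: Moves the arm, as the interface text tells. Its arguments: {"type":"object","properties":{"steps":{"type":"array"},"squeeze":{"type":"number"}},"required":["steps"]}

```bash
ls; mkdir -p pics; python3 - <<'E'
from rig import robot,cams
import cv2,numpy as np
o=robot.get_obs(); print({k:np.round(v,3).tolist() for k,v in o.items()}, robot.tip_extent)
for n in("scene","top"):
    c=cams.camera(n); cv2.imwrite(f"pics/{n}0.png",c["pixels"][...,::-1])
    print(n,{k:np.round(v,4).tolist() for k,v in c.items() if k!="pixels"})
a=cv2.imread("pics/scene0.png");b=cv2.imread("pics/top0.png")
E
```

```text
pics
{'time': 0.0, 'q': [-1.33, 0.528, 1.434, 0.0, 1.181, -0.178], 'joint_velocities': [-0.0, 0.001, -0.001, 0.0, 0.001, 0.003], 'joint_torque': [0.001, -44.004, -17.659, 0.063, 0.058, -0.0], 'position': [0.254, -0.57, 0.244], 'tool_rot': [0.839, -0.545, -0.001, -0.001], 'ft_force': [0.042, -0.397, -0.458], 'moment': [0.013, 0.015, -0.015], 'grip_width': 0.087} 0.022
scene {'fx': 521.9625, 'fy': 521.9625, 'cx': 279.1128, 'cy': 208.9056, 'k1': -0.121, 'eye': [0.9434, 0.7124, 0.7818], 'rotation': [0.1017, 0.3964, 0.8771, 0.2514]}
top {'fx': 386.2446, 'fy': 386.2446, 'cx': 281.7416, 'cy': 212.952, 'k1': 0.0242, 'eye': [0.3729, 0.0045, 0.8731], 'rotation': [-0.0703, 0.0637, 0.7129, -0.6948]}
```

View pics/top0.png

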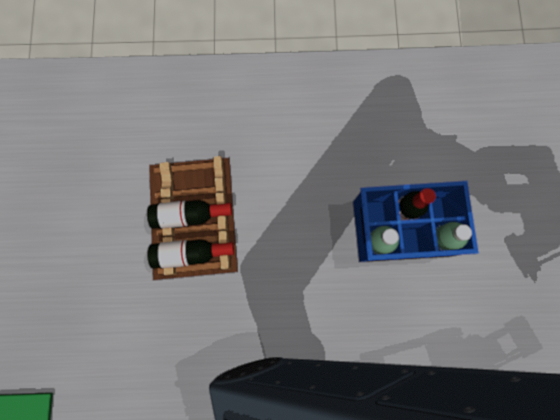

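View pics/scene0.png

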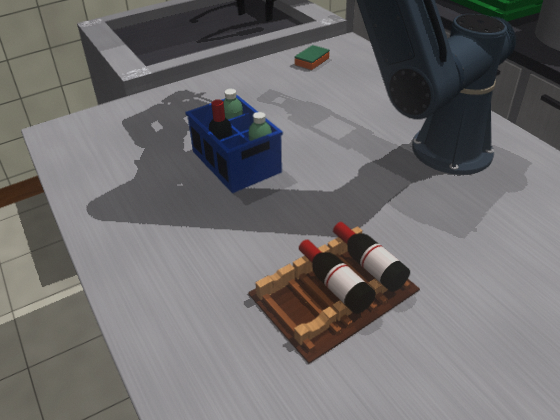

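```bash
cat > h.py <<'E'
import numpy as np,cv2
from scipy.spatial.transform import Rotation as R
from rig import robot,cams
def shot(n,f=None):
    c=cams.camera(n)
    if f: cv2.imwrite(f"pics/{f}.png",c["pixels"][...,::-1])
    return c
def ray(c,u,v):
    d=np.array([(u-c["cx"])/c["fx"],(v-c["cy"])/c["fy"]]); s=d.copy()
    for _ in range(20): s=d/(1+c["k1"]*(s@s))
    q=np.asarray(c["rotation"]); r=R.from_quat(q) if q.size==4 else R.from_matrix(q)
    return np.asarray(c["eye"]),r.apply([s[0],-s[1],-1.])
def onz(c,u,v,z):
    e,d=ray(c,u,v); return e+d*(z-e[2])/d[2]
def pix(c,p):
    q=R.from_quat(c["rotation"]).inv().apply(np.asarray(p)-c["eye"])
    s=np.array([q[0],-q[1]])/-q[2]; s=s*(1+c["k1"]*(s@s))
    return s[0]*c["fx"]+c["cx"],s[1]*c["fy"]+c["cy"]
def red(c):
    h=cv2.cvtColor(c["pixels"],cv2.COLOR_RGB2HSV)
    return (((h[...,0]<6)|(h[...,0]>174))&(h[...,1]>190)&(h[...,2]>70)).astype(np.uint8)
E
python3 - <<'E'
from h import *
t=shot("top");s=shot("scene")
for n,c in(("top",t),("scene",s)):
    k,l,st,ce=cv2.connectedComponentsWithStats(red(c))
    for i in range(1,k):
        if st[i,4]>30: print(n,st[i],ce[i].round(1))
a=t["pixels"][145:290,135:255];b=s["pixels"][215:360,240:425]
a=cv2.resize(a,None,fx=4,fy=4,interpolation=cv2.INTER_CUBIC)
cv2.imwrite("pics/crop_t.png",a[...,::-1])
b=cv2.resize(b,None,fx=4,fy=4,interpolation=cv2.INTER_CUBIC)
cv2.imwrite("pics/crop_s.png",b[...,::-1])
# wine mouth: red blob pixel extents in the radial direction from nadir
k,l,st,ce=cv2.connectedComponentsWithStats(red(t))
i=[j for j in range(1,k) if ce[j][0]>380 and st[j,4]>30][0]
v,u=np.where(l==i); P=np.c_[u,v].astype(float)
e=t["eye"]; m=P.mean(0); w=onz(t,*m,.165)
n=np.array(pix(t,[w[0],w[1],.181]))-np.array(pix(t,[w[0],w[1],.14])); n/=np.linalg.norm(n)
r=P@n; q=P@[-n[1],n[0]]
top=P[r>r.max()-15]
rad=386*.0135/(.873-.181)
cen=n*(r.max()+.5-rad)+np.array([-n[1],n[0]])*((q.max()+q.min())/2)
print("mouth px",cen,"width",np.ptp(q)+1,"exp",2*rad,"pos",onz(t,*cen,.181))
E
```

```text
top [415 189  20  19 223] [425.2 197.7]
top [209 203  23  14 250] [220.3 209.5]
top [211 242  23  15 259] [222.1 249.1]
scene [338 223  16  13  77] [345.3 228.8]
scene [303 241  17  14  97] [310.7 247.1]
mouth px [426.97398076 195.62692906] width 14.764131690709576 exp 15.0606936416185 pos [ 0.53091464 -0.25653716  0.181     ]
```

View pics/crop_t.png

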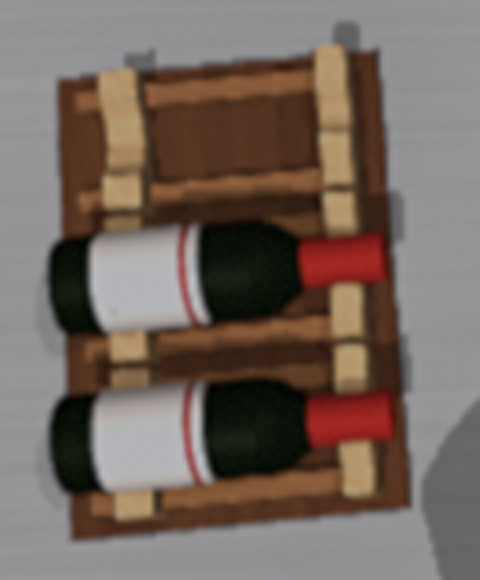

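View pics/crop_s.png

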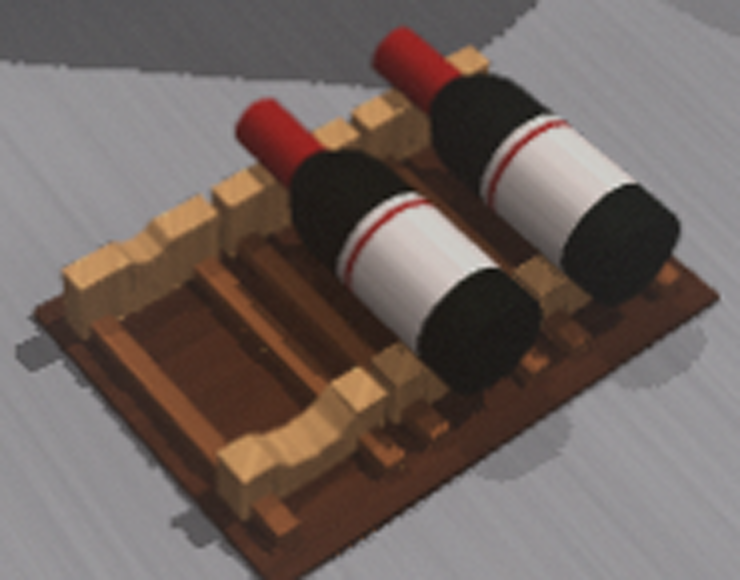

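```bash
python3 - <<'E'
from h import *
t=shot("top");s=shot("scene")
T=lambda x,y,z:onz(t,(x+.5)/4-.5+135,(y+.5)/4-.5+145,z)
S=lambda x,y,z:onz(s,(x+.5)/4-.5+240,(y+.5)/4-.5+215,z)
C=[T(58,80,.006),T(378,52,.006),T(410,506,.006),T(72,540,.006)]
N=np.linalg.norm
print([c.round(4) for c in C],N(C[0]-C[1]),N(C[1]-C[2]),N(C[2]-C[3]),N(C[3]-C[0]))
ctr=sum(C)/4
xd=(C[0]-C[1])+(C[3]-C[2]);yd=(C[3]-C[0])+(C[2]-C[1])
ax=np.arctan2(xd[1],xd[0]); ay=np.arctan2(yd[1],yd[0])-np.pi/2
print("yaw",np.degrees([ax,ay]))
yaw=(ax*.4+ay*.6); ex=np.array([np.cos(yaw),np.sin(yaw),0]);ey=np.array([-ex[1],ex[0],0])
print("rack",ctr,"free",ctr-.086*ey)
f=ctr-.086*ey
for n,p in dict(neckfar=T(330,45,.0435),neckmid=T(338,183,.0435),bodyfar=T(118,70,.036),bodynear=T(122,206,.036),
  S_neckL=S(66,268,.0435),S_neckdip=S(140,250,.0375),S_bodyL=S(220,455,.036),S_bodydip=S(298,430,.024),S_cornerL=S(36,314,.006),S_cornerR=S(718,298,.006)).items():
    d=p-f; print(n,p.round(4),"cradle xy",(d@ex).round(4),(d@ey).round(4))
k,l,st,ce=cv2.connectedComponentsWithStats(red(t))
for j in range(1,k):
    if st[j,4]>100:
        p=onz(t,*ce[j],.058); d=p-f; print("red",p.round(4),(d@ex).round(4),(d@ey).round(4))
# crate check of the wine with scene view: expected pixel of the mouth
print("wine mouth in scene",pix(s,[.531,-.2565,.181]))
m=s["pixels"][90:140,195:245]; h=cv2.cvtColor(m,cv2.COLOR_RGB2HSV)
r=((h[...,0]<8)|(h[...,0]>172))&(h[...,1]>150)
v,u=np.where(r); print("red scene u",u.min()+195,u.max()+195,"v",v.min()+90,v.max()+90)
E
```

```text
[array([0.6631, 0.3186, 0.006 ]), array([0.6753, 0.1311, 0.006 ]), array([0.4105, 0.113 , 0.006 ]), array([0.3969, 0.3001, 0.006 ])] 0.18790312585056695 0.2653981051954254 0.18759053810702628 0.2669151456940772
yaw [  93.93125762 -266.05815555]
rack [0.53643684 0.21567695 0.006     ] free [0.46355437 0.2613294  0.006     ]
neckfar [0.6671 0.1526 0.0435] cradle xy -0.0159 0.2302
neckmid [0.5869 0.1477 0.0435] cradle xy 0.0308 0.1648
bodyfar [0.6581 0.274  0.036 ] cradle xy -0.114 0.1582
bodynear [0.5788 0.2693 0.036 ] cradle xy -0.0679 0.0935
S_neckL [0.6651 0.1464 0.0435] cradle xy -0.0096 0.2318
S_neckdip [0.6281 0.1508 0.0375] cradle xy 0.0063 0.1981
S_bodyL [0.6584 0.2675 0.036 ] cradle xy -0.1086 0.1618
S_bodydip [0.6176 0.2675 0.024 ] cradle xy -0.0871 0.1273
S_cornerL [0.6772 0.1348 0.006 ] cradle xy -0.0062 0.2482
S_cornerR [0.398  0.3026 0.006 ] cradle xy -0.0002 -0.0775
red [ 0.5547 -0.2987  0.058 ] 0.4262 0.3746
red [0.5403 0.1424 0.058 ] 0.06 0.1282
red [0.4551 0.1381 0.058 ] 0.1089 0.0583
wine mouth in scene (np.float64(217.11288329487672), np.float64(102.5061992846187))
red scene u 212 224 v 100 121
```

>>> carry_out([
  [[2.8,3.1,0],7,0],
  [[2.8,3.1,0],7,0],
  [[2.8,3.1,0],7,0],
  [[2.8,3.1,0],7,0],
  [[2.8,3.1,0],7,0],
  [[2.8,3.1,0],7,0],
  [[2.8,3.1,0],7,0],
  [[2.8,3.1,0],7,0],
  [[2.8,3.1,0],7,0],
  [[2.8,3.1,0],7,0],
])

```text
time: 1.3
position: [0.5388, -0.2548, 0.2443]
tool_rot: [0.999, 0.054, 0.002, 0.001]
ft_force: [0.5, 0.1, -0.1]
grip_width: 0.0869
```

>>> carry_out([
  [[-0.8,-0.2,0],-2.2,0],
  [[0,0,-2],0,0],
  [[0,0,-2],0,0],
  [[0,0,-1.5],0,0],
  [[0,0,0],0,0],
])

```text
time: 1.8
position: [0.5335, -0.2521, 0.1887]
tool_rot: [0.999, 0.037, 0.004, 0.002]
ft_force: [-0.4, 1.6, -0.0]
grip_width: 0.0872
```

```bash
python3 - <<'E'
from h import *
s=shot("scene"); o=robot.get_obs(); print(o["position"],o["tool_rot"])
b=cv2.resize(s["pixels"][40:180,150:330],None,fx=4,fy=4,interpolation=cv2.INTER_CUBIC)
cv2.imwrite("pics/g1.png",b[...,::-1])
E
```

```text
[ 0.53409601 -0.25257834  0.18976697] [0.99929051 0.03728105 0.00453389 0.00283527]
```

View pics/g1.png

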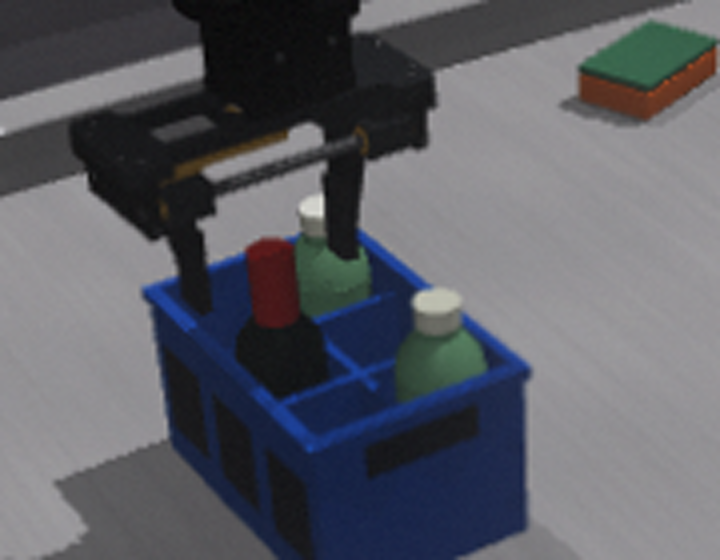

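>>> carry_out([
  [[-0.3,-0.4,-0.4],0,0],
  [[0,0,0],0,0.5],
  [[0,0,0],0,0.9],
  [[0,0,0],0,1],
  [[0,0,0],0,1],
  [[0,0,0],0,1],
  [[0,0,0],0,1],
  [[0,0,0],0,1],
], squeeze=15)

```text
time: 2.65
position: [0.5319, -0.2596, 0.1895]
tool_rot: [0.999, 0.036, 0.007, 0.005]
ft_force: [0.2, 0.7, 0.0]
grip_width: 0.0389
```

>>> carry_out([
  [[0,0.3,-0.4],0,1],
  [[0,0,0],0,1],
  [[0,0,0],0,1],
  [[0,0,0],0,1],
])

```text
time: 3.05
position: [0.5316, -0.2562, 0.1848]
tool_rot: [0.999, 0.036, 0.007, 0.005]
ft_force: [-0.1, -1.1, 0.3]
grip_width: 0.0262
```

>>> carry_out([
  [[0,0,1],0,1],
  [[0,0,2],0,1],
  [[0,0,2.5],0,1],
  [[0,0,2.5],0,1],
  [[0,0,2.5],0,1],
  [[0,0,2.5],0,1],
  [[0,0,1.5],0,1],
  [[0,0,0],0,1],
])

```text
time: 3.85
position: [0.5289, -0.2527, 0.3342]
tool_rot: [0.999, 0.036, 0.004, 0.001]
ft_force: [0.7, -0.3, -3.4]
grip_width: 0.0265
```

```bash
python3 - <<'E'
from h import *
s=shot("scene"); o=robot.get_obs(); print(o["position"],o["tool_rot"],o["grip_width"])
b=cv2.resize(s["pixels"][10:190,130:330],None,fx=3,fy=3,interpolation=cv2.INTER_CUBIC)
cv2.imwrite("pics/g2.png",b[...,::-1])
E
```

```text
[ 0.52840125 -0.25247587  0.33303966] [9.99354398e-01 3.57553639e-02 3.43299173e-03 7.45252999e-04] 0.026872635542038864
```

View pics/g2.png

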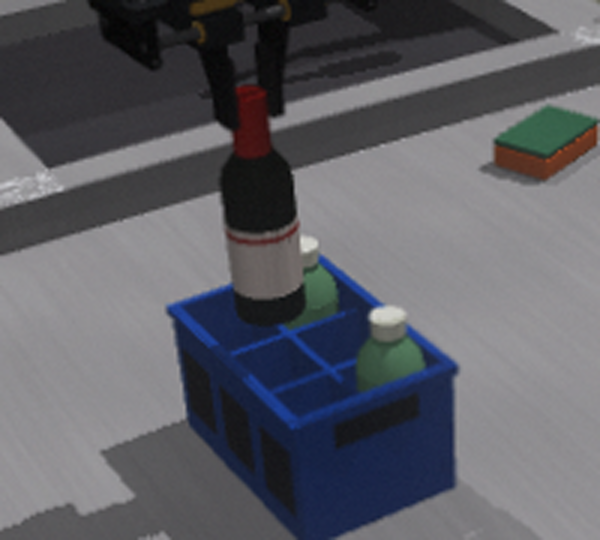

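>>> carry_out([
  [[0,1,0],0,1],
  [[0.3,2,0],0,1],
  [[0.5,3,0],0,1],
  [[0.5,3.5,0],0,1],
  [[0.5,3.5,0],0,1],
  [[0.5,3.5,0],0,1],
  [[0.5,3,0],0,1],
  [[0,2,0],0,1],
  [[0,1,0],0,1],
  [[0,0,0],0,1],
])

```text
time: 4.9
position: [0.5464, -0.0109, 0.3177]
tool_rot: [0.999, 0.035, -0.011, -0.008]
ft_force: [-0.2, -0.2, -2.7]
grip_width: 0.0265
```

>>> carry_out([
  [[0,0,-1.5],0,1],
  [[0,0,-3],0,1],
  [[0,0,-3],0,1],
  [[0,0,-3],0,1],
  [[0,0,-2],0,1],
  [[0,0,-1],0,1],
  [[0,0,0],0,1],
  [[0,0,0],0,1],
])

```text
time: 5.7
position: [0.5468, -0.0183, 0.1782]
tool_rot: [0.999, 0.032, -0.01, -0.005]
ft_force: [0.7, 0.1, -3.2]
grip_width: 0.0265
```

>>> carry_out([
  [[0,0,-0.2],0,1],
  [[0,0,-0.1],0,1],
  [[0,0,0],0,1],
])

```text
time: 6.0
position: [0.5487, -0.0197, 0.1785]
tool_rot: [0.999, 0.032, -0.007, -0.004]
ft_force: [-0.4, 0.3, -2.7]
grip_width: 0.0264
```

>>> carry_out([
  [[0,0,-0.3],0,1],
  [[0,0,0],0,1],
  [[0,0,0],0,1],
])

```text
time: 6.3
position: [0.5507, -0.0201, 0.1785]
tool_rot: [0.999, 0.032, -0.004, -0.003]
ft_force: [-0.1, 1.5, -2.9]
grip_width: 0.0262
```

>>> carry_out([
  [[0,0,-0.4],0,1],
  [[0,0,-0.2],0,1],
])

```text
time: 6.5
position: [0.5519, -0.0203, 0.1762]
tool_rot: [0.999, 0.032, -0.003, -0.002]
ft_force: [-3.6, 0.5, 13.3]
grip_width: 0.0268
```

>>> carry_out([
  [[0,0,0.1],0,1],
  [[0,0,0],0,0.6],
])

```text
time: 6.7
position: [0.5522, -0.0202, 0.1776]
tool_rot: [0.999, 0.032, -0.002, -0.002]
ft_force: [-0.3, 0.9, -0.2]
grip_width: 0.0299
```

>>> carry_out([
  [[0,0,0],0,0.5],
  [[0,0,0],0,0.3],
  [[0,0,0],0,0.2],
  [[0,0,0],0,0.2],
  [[0,0,0],0,0.2],
  [[0,0,0],0,0.2],
])

```text
time: 7.3
position: [0.5528, -0.0204, 0.1767]
tool_rot: [0.999, 0.032, -0.002, -0.002]
ft_force: [-0.1, -0.4, 0.1]
grip_width: 0.0678
```

```bash
python3 - <<'E'
from h import *
s=shot("scene");t=shot("top"); o=robot.get_obs(); print(o["time"],o["position"],o["tool_rot"],o["grip_width"],o["ft_force"])
print("expected mouth px",pix(s,[o["position"][0],o["position"][1],.175]))
b=cv2.resize(s["pixels"][60:300,160:420],None,fx=2.4,fy=2.4,interpolation=cv2.INTER_CUBIC)
cv2.imwrite("pics/g3.png",b[...,::-1])
E
```

```text
7.4 [ 0.5528021  -0.02039134  0.17679111] [ 0.99947937  0.03215062 -0.00169127 -0.0021135 ] 0.06865602983039594 [ 0.35745218  0.3001692  -0.14120023]
expected mouth px (np.float64(260.57340946052346), np.float64(159.13014272253912))
```

View pics/g3.png

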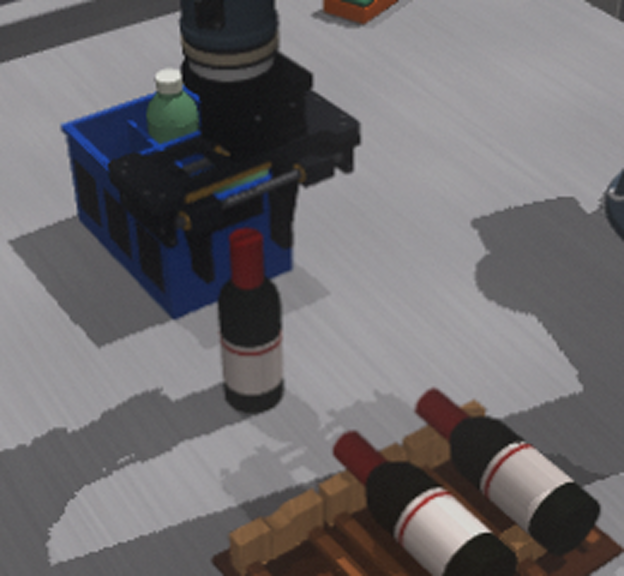

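```bash
python3 - <<'E'
from h import *
s=shot("scene")
m=s["pixels"][140:185,240:290]; h=cv2.cvtColor(m,cv2.COLOR_RGB2HSV)
r=(((h[...,0]<8)|(h[...,0]>172))&(h[...,1]>120)&(h[...,2]>40)).astype(np.uint8)
v,u=np.where(r>0); print(u.min()+240,u.max()+240,v.min()+140,v.max()+140)
top=v<=v.min()+6; uc=(u[top].min()+u[top].max())/2+240
for vv in(4,5,6): print(uc,onz(s,uc,v.min()+140+vv-1,.175))
print(robot.get_obs()["position"])
for a in np.radians([0,5,10,15,20,30,40,50,60,70,80,85,90]):
    sc=5+9*np.clip(np.degrees(a)/40,0,1)
    L=165-sc; p=np.array([60,18])+27*np.array([np.cos(a),np.sin(a)])+L*np.array([-np.sin(a),np.cos(a)])
    w=np.array([.6222,.2216])+p[0]/1e3*np.array([-.0686,.9976])
    print(round(np.degrees(a)),"P",p.round(1),"TCP",(100*w).round(2),((p[1]+18)/10).round(2))
E
```

```text
256 269 155 180
262.0 [ 0.5485735  -0.02210982  0.175     ]
262.0 [ 0.5502371  -0.01923029  0.175     ]
262.0 [ 0.55189248 -0.01636507  0.175     ]
[ 0.55278387 -0.02040341  0.17681715]
0 P [ 87. 178.] TCP [61.62 30.84] 19.6
5 P [ 73.1 178.6] TCP [61.72 29.45] 19.66
10 P [ 59.2 178. ] TCP [61.81 28.07] 19.6
15 P [ 45.5 176.3] TCP [61.91 26.7 ] 19.43
20 P [ 32.2 173.4] TCP [62.   25.37] 19.14
30 P [  6.8 164.2] TCP [62.17 22.83] 18.22
40 P [-16.4 151. ] TCP [62.33 20.53] 16.9
50 P [-38.3 135.7] TCP [62.48 18.34] 15.37
60 P [-57.3 116.9] TCP [62.61 16.45] 13.49
70 P [-72.7  95. ] TCP [62.72 14.91] 11.3
80 P [-84.   70.8] TCP [62.8  13.78] 8.88
85 P [-88.1  58.1] TCP [62.82 13.37] 7.61
90 P [-91.  45.] TCP [62.84 13.08] 6.3
```

>>> carry_out([
  [[0,0,0],0,0.6],
  [[0,0,0],0,1],
  [[0,0,0],0,1],
  [[0,0,0],0,1],
  [[0,0,0],0,1],
  [[0,0,0],0,1],
  [[0,0,0],0,1],
  [[0,0,0],0,1],
], squeeze=10)

```text
time: 8.25
position: [0.5521, -0.0203, 0.1768]
tool_rot: [0.999, 0.032, -0.002, -0.002]
ft_force: [-0.7, 0.4, 0.2]
grip_width: 0.0266
```

>>> carry_out([
  [[0,0,0.8],0,1],
  [[0,0,1.5],0,1],
  [[0,0,2.5],0,1],
  [[0,0,2.5],0,1],
  [[0,0,2.5],0,1],
  [[0,0,1.5],0,1],
  [[0,0,0.5],0,1],
  [[0,0,0],0,1],
])

```text
time: 9.05
position: [0.5485, -0.0192, 0.2973]
tool_rot: [0.999, 0.032, -0.006, -0.004]
ft_force: [0.3, -0.1, -3.6]
grip_width: 0.0267
```

>>> carry_out([
  [[0.3,1,0.1],0,1],
  [[0.6,2,0.1],0,1],
  [[0.7,3,0.2],0,1],
  [[0.7,3.5,0.2],0,1],
  [[0.7,3.5,0.2],0,1],
  [[0.7,3.5,0.2],0,1],
  [[0.7,3.5,0.2],0,1],
  [[0.7,3.5,0.1],0,1],
  [[0.6,2.5,0.1],0,1],
  [[0.3,1.5,0],0,1],
])

```text
time: 10.05
position: [0.6032, 0.2707, 0.2971]
tool_rot: [0.999, 0.03, -0.019, -0.005]
ft_force: [-0.5, 0.1, -3.6]
grip_width: 0.0268
```

>>> carry_out([
  [[0.4,1.8,0],0.3,1],
  [[0.4,1.6,0],0.2,1],
  [[0.3,1.0,0],0,1],
  [[0,0.2,0],0,1],
  [[0,0,0],0,1],
  [[0,0,0],0,1],
])

```text
time: 10.65
position: [0.6123, 0.32, 0.2913]
tool_rot: [0.999, 0.035, -0.024, -0.003]
ft_force: [-0.4, -0.6, -2.6]
grip_width: 0.027
```

>>> carry_out([
  [[0.2,-0.2,0],0,1],
  [[0,0,0],0,1],
  [[0,0,0],0,1],
  [[0,0,0],0,1],
  [[0,0,0],0,1],
  [[0,0,0],0,1],
])

```text
time: 11.25
position: [0.6149, 0.3146, 0.2924]
tool_rot: [0.999, 0.033, -0.024, -0.002]
ft_force: [-1.2, 0.3, -2.4]
grip_width: 0.0267
```

>>> carry_out([
  [[0,0,0.4],0,1],
  [[0,0,0.8],0,1],
  [[0,0,0.8],0,1],
  [[0,0,0.8],0,1],
  [[0,0,0.4],0,1],
])

```text
time: 11.75
position: [0.6147, 0.3149, 0.3272]
tool_rot: [0.999, 0.033, -0.024, -0.002]
ft_force: [0.8, -0.3, -2.9]
grip_width: 0.0266
```

>>> carry_out([
  [[1,0,0],0,1],
  [[1,0,0],0,1],
  [[1,0,0],0,1],
  [[1,0,0],0,1],
  [[0,0,0],0,1],
])

```text
time: 12.25
position: [0.6596, 0.3148, 0.328]
tool_rot: [0.999, 0.033, -0.022, -0.003]
ft_force: [-0.8, 0.0, -3.5]
grip_width: 0.0267
```

>>> carry_out([
  [[-1,0,0],0,1],
  [[-1,0,0],0,1],
  [[-1,0,0],0,1],
  [[-1,0,0],0,1],
  [[0,0,0],0,1],
])

```text
time: 12.75
position: [0.6133, 0.3144, 0.3258]
tool_rot: [0.999, 0.033, -0.026, -0.002]
ft_force: [0.2, 1.0, -2.4]
grip_width: 0.0266
```

>>> carry_out([
  [[0,-2,0],0,1],
  [[0,-3.5,0],0,1],
  [[0,-3.5,0],0,1],
  [[0,-2,0],0,1],
  [[0,0,0],0,1],
  [[0,0,0],0,1],
])

```text
time: 13.35
position: [0.6095, 0.2036, 0.3278]
tool_rot: [0.999, 0.036, -0.024, -0.003]
ft_force: [0.3, -0.0, -3.3]
grip_width: 0.0266
```

>>> carry_out([
  [[0,1,0],0,1],
  [[0,1,0],0,1],
  [[0,1,0],0,1],
  [[0,1,0],0,1],
  [[0,1,0],0,1],
  [[0,1,0],0,1],
  [[0,1,0],0,1],
  [[0,1,0],0,1],
  [[0,1,0],0,1],
  [[0,0,0],0,1],
])

```text
time: 14.35
position: [0.6081, 0.3085, 0.3273]
tool_rot: [0.999, 0.039, -0.024, -0.004]
ft_force: [0.3, 0.3, -2.4]
grip_width: 0.0264
```

>>> carry_out([
  [[0,0,-0.2],0,1],
  [[0,0,-0.2],0,1],
  [[0,0,-0.2],0,1],
  [[0,0,-0.2],0,1],
  [[0,0,-0.2],0,1],
  [[0,0,-0.2],0,1],
  [[0,0,-0.2],0,1],
  [[0,0,-0.2],0,1],
])

```text
time: 15.15
position: [0.6086, 0.306, 0.3099]
tool_rot: [0.999, 0.038, -0.024, -0.003]
ft_force: [0.1, -0.1, -3.6]
grip_width: 0.027
```

>>> carry_out([
  [[0.2,0,0],0,1],
  [[0.2,0,0],0,1],
  [[0.2,0,0],0,1],
  [[0.2,0,0],0,1],
])

```text
time: 15.55
position: [0.617, 0.3061, 0.3097]
tool_rot: [0.999, 0.038, -0.025, -0.003]
ft_force: [0.5, 0.1, -3.4]
grip_width: 0.0267
```

>>> carry_out([
  [[0,1,0],0,1],
  [[0,1.5,0],0,1],
  [[0,1.5,0],0,1],
  [[0,1.5,0],0,1],
  [[0,1.5,0],0,1],
  [[0,1.5,0],0,1],
  [[0,1,0],0,1],
  [[0,0,-2],0,1],
  [[0,0,-2.5],0,1],
  [[0,0,-2.5],0,1],
])

```text
time: 16.55
position: [0.6186, 0.4169, 0.2436]
tool_rot: [0.999, 0.041, -0.018, -0.007]
ft_force: [-0.8, 0.7, -2.6]
grip_width: 0.0271
```

>>> carry_out([
  [[0,0,-2],0,1],
  [[0,0,-1.5],0,1],
  [[0,0,-0.5],0,1],
  [[0,0,0],0,1],
])

```text
time: 16.95
position: [0.6162, 0.4179, 0.197]
tool_rot: [0.999, 0.041, -0.022, -0.005]
ft_force: [-0.8, 0.4, -3.2]
grip_width: 0.0267
```

>>> carry_out([
  [[0,0,-0.7],0,1],
  [[0,0,-0.4],0,1],
  [[0,0,-0.3],0,1],
  [[0,0,-0.3],0,1],
])

```text
time: 17.35
position: [0.6184, 0.4189, 0.1828]
tool_rot: [0.999, 0.041, -0.019, -0.007]
ft_force: [-0.6, -0.2, -2.8]
grip_width: 0.0266
```

>>> carry_out([
  [[0,0,-0.2],0,1],
  [[0,0,-0.2],0,1],
  [[0,0,-0.2],0,1],
  [[0,0,-0.2],0,1],
])

```text
time: 17.75
position: [0.6195, 0.4193, 0.178]
tool_rot: [0.999, 0.041, -0.017, -0.007]
ft_force: [-2.4, -1.2, 7.3]
grip_width: 0.0267
```

>>> carry_out([
  [[0,0,-0.1],0,1],
  [[0,0,-0.1],0,1],
  [[0,0,-0.1],0,1],
  [[0,0,-0.1],0,1],
  [[0,0,-0.1],0,1],
  [[0,0,-0.1],0,1],
])

```text
time: 18.35
position: [0.6199, 0.4201, 0.178]
tool_rot: [0.999, 0.041, -0.015, -0.009]
ft_force: [-1.2, -1.8, 6.2]
grip_width: 0.0268
```

>>> carry_out([
  [[0,0,-0.2],0,1],
  [[0,0,-0.2],0,1],
  [[0,0,-0.2],0,1],
  [[0,0,-0.2],0,1],
  [[0,0,-0.2],0,1],
  [[0,0,-0.2],0,1],
  [[0,0,-0.2],0,1],
  [[0,0,-0.2],0,1],
  [[0,0,-0.2],0,1],
  [[0,0,-0.2],0,1],
])

```text
time: 19.35
position: [0.6241, 0.424, 0.1778]
tool_rot: [0.999, 0.042, -0.006, -0.014]
ft_force: [-2.1, 0.3, 8.0]
grip_width: 0.0266
```

>>> carry_out([
  [[0,0,0.6],0,1],
  [[0,0,0.8],0,1],
  [[0,0,0.8],0,1],
  [[0,0,0.4],0,1],
  [[0,0,0],0,1],
])

```text
time: 19.85
position: [0.6243, 0.4237, 0.2018]
tool_rot: [0.999, 0.042, -0.007, -0.013]
ft_force: [0.2, 1.2, -3.0]
grip_width: 0.0267
```

>>> carry_out([
  [[-0.1,-1,0],-0.5,1],
  [[-0.1,-1.5,0],-0.3,1],
  [[-0.1,-1.5,0],0,1],
  [[-0.1,-1.5,0],0,1],
  [[-0.1,-1.5,0],0,1],
  [[-0.1,-1,0],0,1],
  [[-0.1,-1,0],0,1],
  [[-0.1,-0.5,0],0,1],
  [[0,0,0],0,1],
])

```text
time: 20.75
position: [0.6147, 0.317, 0.2006]
tool_rot: [0.999, 0.033, -0.008, -0.012]
ft_force: [0.1, -0.6, -2.4]
grip_width: 0.0267
```

```bash
python3 - <<'E'
from h import *
s=shot("scene"); o=robot.get_obs(); print(o["time"],o["position"],o["tool_rot"],o["ft_force"])
b=cv2.resize(s["pixels"][130:400,200:480],None,fx=2.2,fy=2.2,interpolation=cv2.INTER_CUBIC)
cv2.imwrite("pics/g4.png",b[...,::-1])
E
```

```text
20.8 [0.61487971 0.31736117 0.20060372] [ 0.99935155  0.03291823 -0.00784068 -0.01230425] [-0.53941838  0.06876368 -3.33597704]
```

View pics/g4.png

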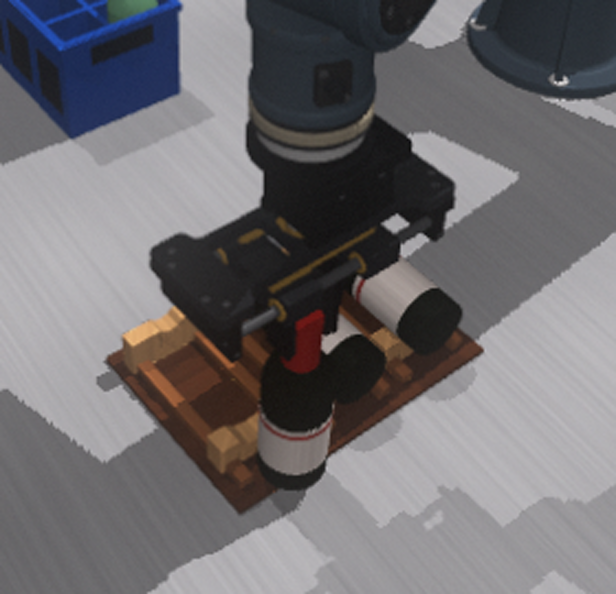

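```bash
python3 - <<'E'
from h import *
s=shot("scene")
f=np.array([.6222,.2216]);ex=np.array([-.0686,.9976]);ey=np.array([-.9976,-.0686])
print("upright: mouth px",pix(s,[.6149,.3174,.1975]),"base ctr px",pix(s,[.6149,.3174,.0225]))
# base silhouette bottom: dark glass pixels
g=s["pixels"][300:360,300:370].astype(int).max(2)<45
for v in range(330,356,3):
    u=np.where(g[v-300])[0]
    if len(u): print(v,u.min()+300,u.max()+300)
for uv in((332.7,340),(332.7,343)): 
    p=onz(s,*uv,.022); print(p,(p[:2]-f)@ex,(p[:2]-f)@ey)
E
```

```text
upright: mouth px (np.float64(337.67392104148945), np.float64(274.55709227329834)) base ctr px (np.float64(331.80502994357687), np.float64(342.036075932219))
336 317 317
339 316 318
342 318 347
345 319 346
348 321 344
351 325 340
[0.6109853  0.31459298 0.022     ] 0.09353912773821474 0.004808469713544382
[0.61453189 0.31955613 0.022     ] 0.09824706442944836 0.0009299192664172686
```

>>> carry_out([
  [[0,0,-0.4],0,1],
  [[0,-0.8,0],0,1],
  [[0.1,-1,0],0,1],
  [[0.1,-1,0],0,1],
  [[0.1,-1,0],0,1],
  [[0,0,0],0,1],
])

```text
time: 21.45
position: [0.6178, 0.2797, 0.1962]
tool_rot: [0.999, 0.035, -0.007, -0.014]
ft_force: [-0.7, 0.4, -3.0]
grip_width: 0.0269
```

>>> carry_out([
  [[0.1,-1.3,-0.1],0,1],
  [[0.1,-1.3,-0.3],0,1],
  [[0.1,-1.3,-0.4],0,1],
  [[0.1,-1.2,-0.5],0,1],
  [[0,0,0],0,1],
])

```text
time: 21.95
position: [0.6227, 0.2236, 0.183]
tool_rot: [0.999, 0.034, -0.007, -0.014]
ft_force: [0.6, 1.6, -2.5]
grip_width: 0.0266
```

```bash
python3 - <<'E'
from h import *
s=shot("scene"); o=robot.get_obs(); print(o["time"],o["position"],o["tool_rot"],o["ft_force"])
b=cv2.resize(s["pixels"][150:380,220:440],None,fx=2.6,fy=2.6,interpolation=cv2.INTER_CUBIC)
cv2.imwrite("pics/g5.png",b[...,::-1])
E
```

```text
22.0 [0.62274159 0.22439913 0.18331036] [ 0.99929662  0.03404115 -0.00643829 -0.01435348] [ 0.26179116  1.48427097 -1.81926005]
```

View pics/g5.png

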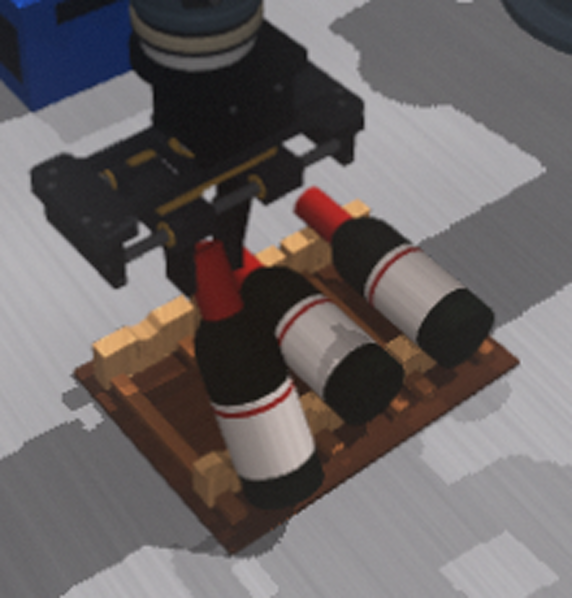

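>>> carry_out([
  [[0.1,-1,-0.6],0,1],
  [[0.1,-0.9,-0.7],0,1],
  [[0.1,-1.1,-0.8],0,1],
  [[0.1,-1.1,-0.8],0,1],
  [[0,0,0],0,1],
])

```text
time: 22.5
position: [0.6271, 0.1806, 0.1521]
tool_rot: [0.999, 0.035, -0.006, -0.014]
ft_force: [-0.2, 1.4, -0.9]
grip_width: 0.0268
```

>>> carry_out([
  [[-0.1,-0.8,-0.8],0,1],
  [[-0.1,-0.8,-0.9],0,1],
  [[0,-0.8,-1.1],0,1],
  [[0,-0.7,-1.1],0,1],
  [[0,0,0],0,1],
])

```text
time: 23.0
position: [0.626, 0.1465, 0.11]
tool_rot: [0.999, 0.034, -0.005, -0.014]
ft_force: [0.7, 0.1, -0.3]
grip_width: 0.0262
```

>>> carry_out([
  [[0,-0.5,-1.1],0,1],
  [[0.1,-0.4,-1],0,1],
  [[0.1,-0.3,-0.8],0,1],
  [[0,-0.1,-0.5],0,1],
  [[0,0,0],0,1],
])

```text
time: 23.5
position: [0.6281, 0.1322, 0.0725]
tool_rot: [0.999, 0.035, -0.005, -0.014]
ft_force: [0.5, -0.3, 0.5]
grip_width: 0.0266
```

```bash
python3 - <<'E'
from h import *
s=shot("scene"); o=robot.get_obs(); print(o["time"],o["position"],o["tool_rot"],o["ft_force"])
b=cv2.resize(s["pixels"][190:380,230:440],None,fx=3,fy=3,interpolation=cv2.INTER_CUBIC)
cv2.imwrite("pics/g6.png",b[...,::-1])
E
```

```text
23.55 [0.6282866  0.13235582 0.07287601] [ 0.99928297  0.03477144 -0.00479147 -0.01419621] [ 0.40511048 -0.0364888  -1.24547855]
```

View pics/g6.png

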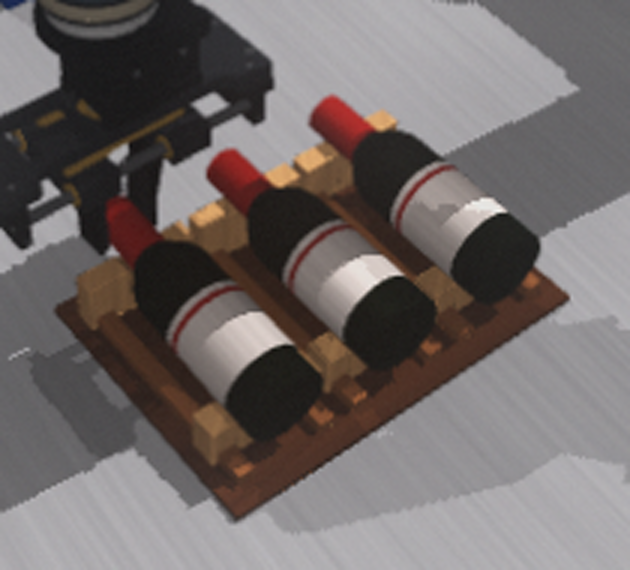

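>>> carry_out([
  [[0,-0.1,-0.3],0,1],
  [[0,-0.1,-0.3],0,1],
  [[0,0,-0.2],0,1],
  [[0,0,0],0,1],
])

```text
time: 23.95
position: [0.6287, 0.1308, 0.0653]
tool_rot: [0.999, 0.035, -0.004, -0.014]
ft_force: [-0.6, -0.5, -0.4]
grip_width: 0.0268
```

>>> carry_out([
  [[0,0,-0.2],0,1],
  [[0,0,0],0,1],
])

```text
time: 24.15
position: [0.6287, 0.1307, 0.064]
tool_rot: [0.999, 0.036, -0.004, -0.014]
ft_force: [-0.7, 1.3, -1.2]
grip_width: 0.0266
```

Within about 1 mm of nominal; one more nudge, then release gently.

>>> carry_out([
  [[0,0,-0.2],0,1],
  [[0,0,0],0,0.62],
  [[0,0,0],0,0.55],
  [[0,0,0],0,0.4],
  [[0,0,0],0,0.3],
  [[0,0,0],0,0.2],
  [[0,0,0],0,0.1],
  [[0,0,0],0,0.1],
])

```text
time: 24.95
position: [0.6294, 0.1308, 0.063]
tool_rot: [0.999, 0.036, -0.003, -0.014]
ft_force: [0.6, -0.8, 0.1]
grip_width: 0.0711
```

>>> carry_out([
  [[0,0,2],0,0.1],
  [[0,0,4],0,0.1],
  [[0,0,4],0,0.1],
  [[0,-2,4],0,0.1],
  [[0,-4,3],0,0.1],
  [[0,-4,0],0,0.1],
  [[0,-4,0],0,0.1],
  [[0,-4,0],0,0.1],
])

```text
time: 25.75
position: [0.6267, -0.0489, 0.2395]
tool_rot: [0.999, 0.041, -0.003, -0.013]
ft_force: [0.4, -0.2, -0.6]
grip_width: 0.0782
```

```bash
python3 - <<'E'
from h import *
s=shot("scene"); t=shot("top"); print(robot.get_obs()["time"],robot.get_obs()["position"])
b=cv2.resize(s["pixels"][190:380,230:440],None,fx=2.5,fy=2.5,interpolation=cv2.INTER_CUBIC)
a=cv2.resize(t["pixels"][145:290,135:255],(393,475),interpolation=cv2.INTER_CUBIC)
b=b[:475]; a=a[:, :800-b.shape[1]] if b.shape[1]<800 else a
cv2.imwrite("pics/g7.png",np.hstack([b,cv2.resize(t["pixels"][145:290,140:250],(270,475*270*145//(270*475*145//475) if False else 356)) if False else np.vstack([cv2.resize(t["pixels"][145:290,140:250],(270,356)),np.zeros((b.shape[0]-356,270,3),np.uint8)])])[...,::-1])
f=np.array([.6222,.2216]);ex=np.array([-.0686,.9976]);ey=np.array([-.9976,-.0686])
k,l,st,ce=cv2.connectedComponentsWithStats(red(t))
for j in range(1,k):
    if st[j,4]>100:
        p=onz(t,*ce[j],.058)[:2]; print("neck red",st[j],ce[j].round(1),((p-f)@ex).round(4),((p-f)@ey).round(4))
# white label per bottle in top
h=cv2.cvtColor(t["pixels"],cv2.COLOR_RGB2HSV)
m=((h[...,1]<50)&(h[...,2]>90)).astype(np.uint8)
m[:, :150]=0; m[:,215:]=0; m[:168]=0; m[280:]=0
k,l,st,ce=cv2.connectedComponentsWithStats(m)
for j in range(1,k):
    if st[j,4]>150:
        p=onz(t,*ce[j],.073)[:2]; print("label",st[j],ce[j].round(1),((p-f)@ex).round(4),((p-f)@ey).round(4))
E
```

```text
25.85 [ 0.62701426 -0.05300352  0.23894992]
label [157 168  25  22 473] [168.3 178.1] 0.0312 0.0107
```

View pics/g7.png

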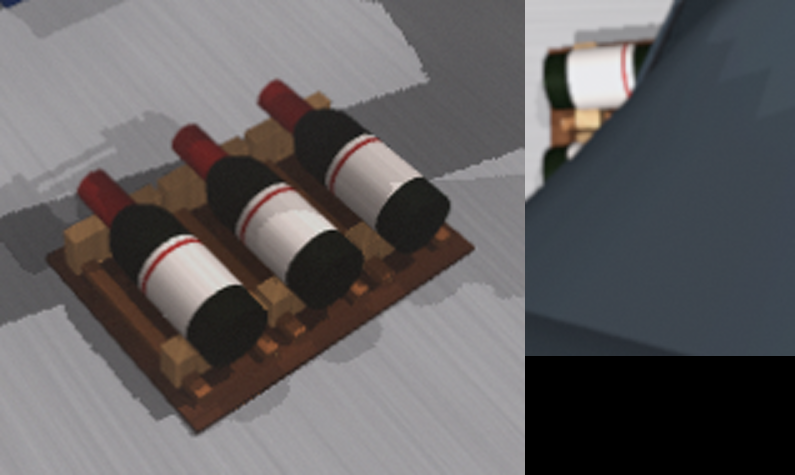

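>>> carry_out([
  [[-1,-5,0],0,0],
  [[-1,-5,0],0,0],
  [[-1,-5,0],0,0],
  [[-1,-5,1],0,0],
  [[-1,-5,2],0,0],
  [[-1,-5,2],0,0],
  [[-1,-5,1],0,0],
  [[-2,-4,0],0,0],
  [[0,0,0],0,0],
])

```text
time: 26.75
position: [0.5364, -0.4294, 0.2945]
tool_rot: [0.999, 0.04, -0.004, -0.015]
ft_force: [-0.2, -0.3, -0.6]
grip_width: 0.0868
```

```bash
python3 - <<'E'
from h import *
t=shot("top");s=shot("scene"); print(robot.get_obs()["time"],robot.get_obs()["position"])
f=np.array([.6222,.2216]);ex=np.array([-.0686,.9976]);ey=np.array([-.9976,-.0686])
def loc(c,p,z): p=onz(c,*p,z)[:2]; return ((p-f)@ex).round(4),((p-f)@ey).round(4)
for n,c in(("top",t),("scene",s)):
    k,l,st,ce=cv2.connectedComponentsWithStats(red(c))
    for j in range(1,k):
        if st[j,4]>60: print(n,"neck red",st[j],ce[j].round(1),*loc(c,ce[j],.058))
h=cv2.cvtColor(t["pixels"],cv2.COLOR_RGB2HSV)
m=((h[...,1]<50)&(h[...,2]>90)).astype(np.uint8)
dark=(t["pixels"].max(2)<48).astype(np.uint8)
for nm,m in(("label",m),("dark",dark)):
    m=m.copy();m[:, :140]=0; m[:,255:]=0; m[:150]=0; m[285:]=0
    k,l,st,ce=cv2.connectedComponentsWithStats(m)
    for j in range(1,k):
        if 60<st[j,4]<1500: print(nm,st[j],ce[j].round(1),*loc(t,ce[j],.07))
E
```

```text
26.85 [ 0.53851082 -0.42432442  0.29425455]
top neck red [208 165  22  14 231] [218.9 171.6] -0.0756 0.0017
top neck red [209 203  23  14 252] [220.2 209.6] -0.0731 0.087
top neck red [211 242  23  15 255] [221.8 248.9] -0.0713 0.1719
scene neck red [303 241  17  15 109] [310.6 247.4] -0.0767 0.0882
scene neck red [266 259  17  15  97] [273.6 265.9] -0.0799 0.0035
label [157 163  25  27 547] [168.6 176.3] 0.0314 0.0058
label [181 163   6  25  75] [183.  175.3] 0.0003 0.0066
label [157 201  25  27 569] [168.7 214.6] 0.0344 0.09
label [181 201   7  25  82] [183.3 213. ] 0.0033 0.0895
label [158 241  25  27 584] [169.6 254.3] 0.0357 0.1742
label [183 240   6  26  78] [184.5 253.2] 0.0046 0.1749
dark [184 162  26  25 519] [196.  173.6] -0.028 0.0053
dark [148 166  12  24 189] [152.7 177.9] 0.0656 0.0062
dark [185 200  26  26 547] [196.5 211.9] -0.0247 0.0899
dark [148 204  12  25 199] [152.5 216.4] 0.0686 0.0907
dark [186 240  27  24 550] [198.2 251.2] -0.0238 0.1734
dark [148 244  12  25 208] [152.9 255.7] 0.0702 0.1738
```

```bash
python3 -c "
from rig import robot
print(robot.hand_in())"
```

```text
the job is handed in; nothing more can be done
None
```

The wine bottle is lying in the free cradle, neck in the notch, and the job was handed in at about 27 s of the 64 s allowed. The hand-in gives no verdict, so I don't know how it was judged.

**What I did:** I lifted the bottle out of the crate by the top of its neck, stood it on the bench and let go, and a picture showed it standing upright. I then gripped the neck again. The tool can only turn about the vertical, so I leaned the bottle on the edge of the body board and let it pivot between the pads until it lay flat. Then I let go and moved the arm clear.

**Last checks, against the two neighbouring bottles as reference:**
- **Base position:** about 2–3 mm short of the neighbours', so roughly +77 mm along the cradle (allowed 66–94 mm).
- **Sideways and direction:** the axis is within about 1 mm of the middle line, and the neck and label lines run like the neighbours'.
- **Height:** I did not measure this directly. The picture shows the bottle seated like the others, and the tool reached the expected height (63 mm) before I let go.
- **Other bottles:** the lying bottles' pixel positions are unchanged. I did not re-measure the water bottles, but the grip stayed above their caps.

**What went off plan:** the tool tilted up to about 3° while carrying the bottle. To straighten it, I pressed the bottle's base lightly on the bench behind the rack, then went on. About 1.5–2° of tilt was left. The raw absolute positions also differed between the top and scene cameras by 2–4 mm, which is why I relied on the comparison with the neighbours.

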